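# Closet box under the shelf-height bar

## Robot

A 6-joint arm with a two-finger parallel gripper is mounted at the origin on the work surface. World frame = base frame: x ahead of the robot, y to its left, z up, the work surface at z = 0. Lengths are in mm, angles in rad, forces in N, time in s.
With the tool pointing down it reaches from about 350 to 800 mm from the base axis. Payload 7.3 kg.
Tool frame: the origin (TCP) lies between the finger pads; the fingertips stand 14 mm ahead of it and the grasp point (between the pads) lies 5 mm behind it; z points along the fingers, y is the line along which they close (so a half turn about z gives the same grasp; the last joint's range is limited). The gripper opens to 85 mm and grips with 20 to 120 N. Pads are 22 mm wide; open, the fingers measure 114 mm over their backs; the gripper's body (76 mm by 85 mm) begins 54 mm behind the grasp point. The pads swing forward as they close: fully open they stand 13 mm farther back than shut.
Start: joints at [1.147, 0.342, 1.524, -0, 1.275, -0.146], TCP at [143.961, 504.897, 213.222] pointing down, gripper open.
Joint ranges: [-2.53, 2.53], [-0.77, 2.02], [0.04, 2.7], [-1, 4.14], [0.28, 2.66], [-3.11, 3.11]. Speed limits (rad/s): [2.57, 2.57, 3.14, 3.14, 3.14, 3.14].

## Interface

Orientations are given as [roll, pitch, yaw] about the fixed x, y, z axes, in that order (R = Rz(yaw) Ry(pitch) Rx(roll)).
In Python, from workcell import readout, vision, robot gives the robot as it stands. The module is installed in compiled form; this text tells all that it offers.
- The arm moves only by the shell command python3 -m handwheel 'ROWS'. ROWS is JSON, a list of rows, each an object of numbers: "hand": the finger opening in mm, from 0 to 85.4; "x", "y", "z": the shift along the tool's x, y, z in mm; "yaw": the turn about the tool's z in degrees. A call has 1 to 12 rows; each row shifts and turns the commanded pose from where the row before left it, along the tool's axes as they then stand; what a row does not reach is not made up. A row lasts 1/8 s, in which the tool goes at most 62.5 mm and 10.7 degrees, less where a joint would pass 70% of its speed; a pose out of reach is approached as far as the arm can. A call is refused whole if a number of a shift passes 62.5 or a number of a turn 10.7, either way. A call with a gripper value outside its range is refused whole. The fingers move at their own pace and stop on an object; the grip force is fixed at half the most. Time passes only in rows, so rows that do not move let the fingers close. It gives the time, the measured TCP pose, the force, the opening and the grip force at its end, in the units of the state.
- readout.sense(): the state, without advancing time (a new reading comes with each control period).
- vision.snapshot(name): name is "side" or "top" or "wrist"; returns (picture, depth): 420x560x3 uint8, red, green, blue; 420x560 float32, mm along the optical axis (not along the pixel's ray), 0 where there is no reading.
- vision.camera_info(name): a dict with "intrinsics" (3x3 intrinsics, pixels), "xyz" and "rotation" of the camera in the world. Camera axes: x right, y down, z forward; pixel columns grow to the right and rows downward; lengths in mm; the calibration is good to about 2 mm. A picture is of the moment at which its call begins: read the wrist's pose just before it. camera_info takes no time and is no camera call; for the wrist camera it gives the pose at the moment of the call.
- robot.job_done(): hands the job in; it is judged then, once.
The state is a dict: "clock": time; "qpos": joint angles; "joint_velocities": joint speeds; "effort": joint torques, N m; "tool_pos": TCP position; "tcp_rot": TCP orientation; "force": force on the tool from outside, world axes, zero at the start; "wrist_torque": the same for the moment, N m; "finger_gap": opening from 0.0 (shut) to 1.0 (fully open); "gripper_force": force on a finger pad.
Only numpy, scipy, OpenCV 4.12 (cv2) and the standard library are available. Lean on these libraries where they do the work, as an engineer would, in place of code of your own. Each camera call takes 0.05 s, during which the arm holds its last target. There are 200 camera calls.

## Task

Gently press the white lid of the blue shoe-care box fully home where it stands, then slowly push the box straight along the board under the wooden height bar until you feel it bear on the sprung black stop pad, push there with 10 to 14 N, keep it pressed there for a second, then ease off and leave it standing square under the bar. Never force the box against the bar, its posts or the stop (keep under 15 N), never press it with more than about 20 N, and do not disturb the jar, brush, spray can or plant.

Things in the scene. Friction and masses are not known exactly. Their poses are not given: they have to be found in the camera images.
- gauge: fixed wooden board 360 x 360 x 18 mm on levelling feet: its height over the worktop differs from run to run by up to 14 mm. Origin: centre of its underside; the surface the box slides on is at z = +18 mm. +x is the push direction (open end, then bar, then stop)
- bridge: fixed on the gauge, axes as the gauge, origin at gauge x = 45 mm, y = z = 0: two white posts 24 x 22 mm (inner faces at y = -73 and +73 mm) and across them a wooden bar 20 mm (along x) x 198 x 24 mm; underside of the bar 83 mm above the board surface, its top 107 mm
- bar (a point): middle of the bar's underside, above the lane's centre line
- care_box: loose blue box with white lid, 120 mm long (its x, pushed along it) x 100 mm wide, 0.2 to 0.4 kg; sliding it on the board takes 2 to 5 N. Origin: centre of its underside. Body 66 mm high; with the lid home the whole is 80 mm high and passes 3 mm under the bar. Starts on the board before the bar, a little skew, within 15 mm of the lane's centre line
- lid (a joint): how far the lid stands proud of home, in m: 0 is fully home (hard stop), 0.016 the highest. The lid (120 x 100 x 14 mm, flush with the box sides) slides only straight up and down, stiffly (about 6 N of friction), and stays where it is left. An orange neck shows under it while it is not home
- lid_top (a point): centre of the lid's flat top; 80 mm above the box's underside when the lid is home
- cream_jar: bystander: amber jar 48 mm wide, 45 mm high, on the board beside the lane on its +y side; origin under its centre
- brush: bystander: brush 160 mm long lying on the board on its -y side, along the lane; origin under its middle
- spray_can: bystander: orange can with green cap, 52 mm wide, 150 mm high, on the worktop to the robot's left; origin under its centre
- plant: bystander: small plant in a steel pot 76 mm wide, 100 mm high, on the worktop to the robot's right; origin under its centre
- stop: grey housing of the stop, fixed on the gauge, 30 x 100 mm, 58 mm high, origin at gauge x = 138 mm, y = z = 0. From it a black pad (84 mm wide, 4 to 44 mm above the board) stands out towards the box; its front face is set anywhere between gauge x = 75 and 100 mm, differently each run and not told by any pose: feel for it. It is sprung, stiff: 15 N per mm, at most 2 mm; push slowly (10 mm/s or less)
There are look-alikes about, which are no part of the job. Of the things that look like the care_box, the smaller one is meant.

How it is judged (in metres and radians):
On the way, in this order (a step that is already met when the one before it is completed fails the run):
1. the lid is pressed fully home while the box still stands before the bar (value of joint lid below 0.0018 m and x of care_box in the frame of gauge below -0.03 m), for 0.2 s.
2. the box is under the bar and bears on the sprung stop with more than 3 N (contact force between care_box and stop above 3 N and x of care_box in the frame of gauge above 0.012 m and value of joint lid below 0.0025 m), for 0.5 s.
At the end, for the whole second after the job is handed in: the box stands flat and still on the board under the bar (its origin between 8 and 44 mm along gauge +x, wherever the stop pad was met), square to the gauge within 0.07 rad (4 degrees) and within 22 mm of the lane's centre line, the lid home within 2.5 mm (x of care_box in the frame of gauge between 0.008 and 0.044 m and y of care_box in the frame of gauge between -0.022 and 0.022 m and angle between the x axis of care_box and the x axis of gauge, either way round below 0.07 rad and angle between care_box's own z axis and vertical below 0.03 rad and value of joint lid below 0.0025 m and linear speed of care_box below 0.01 m/s); the robot touches nothing.
It fails at once if the box or its lid is forced against the bar or posts (over 15 N) (contact force between care_box and bridge above 15 N).
It fails at once if the box is driven hard into the stop (over 16 N) (contact force between care_box and stop above 16 N).
It fails at once if the robot presses the box or its lid with more than 25 N (contact force between the arm and care_box above 25 N).
It fails at once if the robot pushes on the bridge or stop (over 10 N) (contact force between the arm and bridge above 10 N or contact force between the arm and stop above 10 N).
It fails at once if a bystander is moved more than 15 mm (distance of any of cream_jar, brush, spray_can, plant from where it was at the start of the episode above 0.015 m).
It also fails if it takes over 64 s, if anything falls off the work surface, if the arm or the gripper's body presses on something with over 40 N, if the wrist force passes 120 N, or if a joint passes its speed limit or range.

## Working session

There is one attempt and no reset: what is moved stays moved. The work goes in short steps, Python scripts to look and compute and a shell command to move; the robot and the scene stay as the last step left them, time stands still between calls to the robot, and variables do not carry over. Pictures are saved under pics/ and viewed, at most 10 in all, crops included, and the job is handed in when it is done.

```bash
mkdir -p pics; cat > h.py <<'E'
import numpy as np, cv2
from workcell import readout, vision, robot
def snap(n,f=None):
    c=vision.camera_info(n); p,d=vision.snapshot(n)
    if f: cv2.imwrite('pics/'+f,p[:,:,::-1]); 
    np.savez(''+n+'.npz',p=p,d=d,K=c['intrinsics'],t=c['xyz'],R=c['rotation'])
    return p,d,c
def load(n): return np.load(''+n+'.npz')
def w(s,u,v,d=None):
    "world points for pixels by depth (median 3x3)"
    K=np.array(s['K']);R=np.array(s['R']);t=np.array(s['t'])
    if d is None: d=np.median(s['d'][v-1:v+2,u-1:u+2])
    return t+R@(np.linalg.inv(K)@[u,v,1]*d)
def cloud(s):
    K=np.array(s['K']);R=np.array(s['R']);t=np.array(s['t'])
    v,u=np.mgrid[:420,:560]; r=np.stack([u,v,np.ones_like(u)],-1)@np.linalg.inv(K).T
    return (r*s['d'][...,None])@R.T+t
E
python3 - <<'E'
from h import *
p,d,c=snap('top','top1.png'); print(c)
p2,d2,c2=snap('side','side1.png'); print(c2)
print(readout.sense())
E
```

```text
{'intrinsics': array([[460.57056391,   0.        , 282.13616576],
       [  0.        , 460.57056391, 199.72546602],
       [  0.        ,   0.        ,   1.        ]]), 'xyz': array([4.05022643e+02, 4.49461537e-02, 1.19593720e+03]), 'rotation': array([-2.96094708e+00,  2.25656095e-03, -1.56125291e+00])}
{'intrinsics': array([[498.08697128,   0.        , 274.96978035],
       [  0.        , 498.08697128, 214.29727151],
       [  0.        ,   0.        ,   1.        ]]), 'xyz': array([ -22.56211383, -770.91283319,  879.65862981]), 'rotation': array([-2.23734674, -0.00682998, -0.66547941])}
{'clock': 0.1, 'qpos': array([ 1.14700633e+00,  3.42671878e-01,  1.52490243e+00, -1.05915761e-05,
        1.27541030e+00, -1.45973819e-01]), 'joint_velocities': array([-2.13130775e-05, -3.01175770e-03, -2.60677535e-03,  1.21836728e-03,
       -6.60271620e-04, -4.24219909e-04]), 'effort': array([ 2.37064647e-03, -4.34436893e+01, -2.46494043e+01,  7.20205344e-05,
        4.61457515e-03,  1.02859843e-05]), 'tool_pos': array([143.79654021, 504.5315165 , 212.59235611]), 'tcp_rot': array([-3.14021403e+00, -1.92447580e-04,  2.86377943e+00]), 'force': array([-0.21644843, -0.50655609,  0.26937839]), 'wrist_torque': array([-0.00312788,  0.04113337,  0.0059119 ]), 'gripper_force': 0.0, 'finger_gap': 1.0059053659013282}
```

View pics/top1.png

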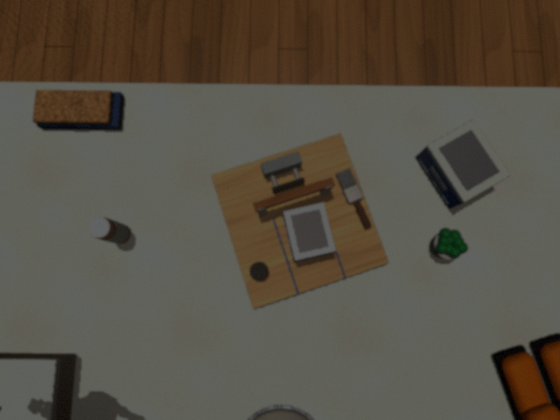

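View pics/side1.png

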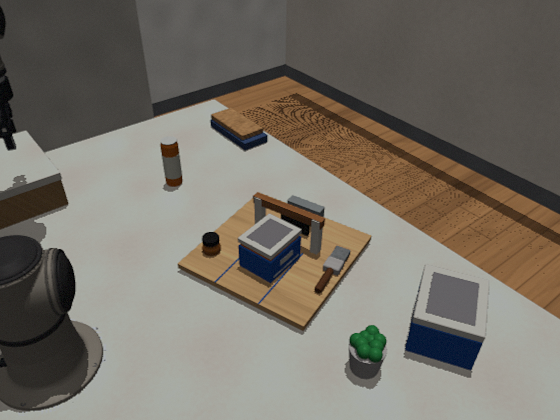

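```bash
sed -i "s/^from workcell/from scipy.spatial.transform import Rotation as Ro\nfrom workcell/; s/R=c\['rotation'\])/R=Ro.from_euler('xyz',c['rotation']).as_matrix())/" h.py
python3 - <<'E'
from h import *
p,d,c=snap('top'); snap('side')
s=load('top'); print(w(s,100,50),w(s,282,380))
E
```

```text
[1445.28304331  844.37803733 -744.24994897] [172.05978887   0.85480975   0.43354713]
```

```bash
python3 - <<'E'
from h import *
s=load('top');C=cloud(s)
R=lambda m,n:print(n,m.sum(),[np.round(x,2) for x in cv2.minAreaRect(C[m][:,:2].astype(np.float32))], 'z',np.round(np.percentile(C[m][:,2],[5,50,95]),1))
roi=np.zeros((420,560),bool); roi[125:315,205:395]=1
Z=C[...,2]
h,e=np.histogram(Z[roi],bins=np.arange(-5,180,5)); print([(int(a),int(n)) for a,n in zip(e,h) if n])
b=roi&(Z>10); R(b,'all')
m=np.zeros_like(roi); m[195:265,275:345]=1
zb=np.median(Z[270:290,290:320]); print('board',zb)
bx=m&(abs(Z-np.median(Z[225:240,305:315]))<6); R(bx,'boxtop')
for u,v in [(286,211),(326,205),(334,254),(294,261),(310,232)]: print(w(s,u,v))
# board corners on plane zb
Rm,t,K=s['R'],s['t'],s['K']
for u,v in [(212,176),(341,134),(387,263),(254,307)]:
    r=Rm@np.linalg.inv(K)@[u,v,1]; print('corner',t+r*(zb-t[2])/r[2])
br=roi&(Z>zb+95)&(Z<zb+115); br[195:]=br[195:]; 
mm=br.copy(); mm[:, :250]=0; mm[215:]=0; R(mm,'bar')
p=s['p'][120:320,200:400,::-1]; p=cv2.resize(p,(600,600),interpolation=cv2.INTER_CUBIC)
q=load('side')['p'][180:330,170:380,::-1]; q=cv2.resize(q,(800,571),interpolation=cv2.INTER_CUBIC)
cv2.imwrite('pics/ct.png',cv2.convertScaleAbs(p,alpha=1.6)); cv2.imwrite('pics/cs.png',cv2.convertScaleAbs(q,alpha=1.3))
E
```

```text
[(-5, 5839), (0, 9921), (5, 618), (15, 4), (20, 1916), (25, 10400), (30, 1913), (35, 94), (40, 381), (45, 424), (50, 89), (55, 132), (60, 54), (65, 104), (70, 310), (75, 85), (80, 218), (85, 284), (90, 30), (95, 5), (100, 6), (105, 15), (110, 268), (115, 1700), (120, 259), (125, 49), (130, 441), (135, 284), (140, 3)]
all 19605 [array([573.2 , -37.55]), array([360.62, 360.78]), np.float64(18.98)] z [ 24.1  28.6 121.8]
board 27.204673613275986
boxtop 2161 [array([538.27, -54.81]), array([147.04, 112.28]), np.float64(18.23)] z [114.  117.5 120.9]
[574.87619765  -5.05648311 117.52123445]
[ 605.69058025 -108.30556959   27.10738821]
[ 480.36058334 -127.54461033   27.15165697]
[461.84871709 -26.6439822   27.56853365]
[525.38916189 -61.81528402 118.12715288]
corner [679.59698932 188.01456624  27.20467361]
corner [ 796.7625569  -149.44551946   27.20467361]
corner [ 459.080812   -260.5611216    27.20467361]
corner [347.9616886   71.7678942   27.20467361]
bar 799 [array([595.2 , -29.58]), array([ 65.72, 197.47]), np.float64(18.91)] z [128.2 134.2 137.6]
```

View pics/ct.png

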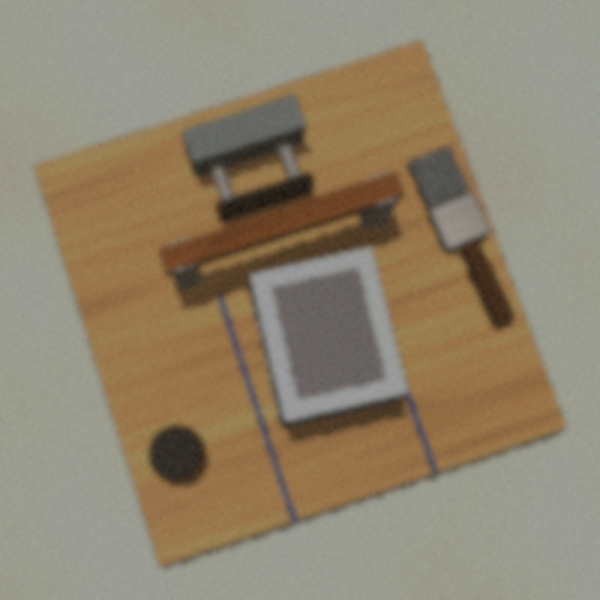

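View pics/cs.png

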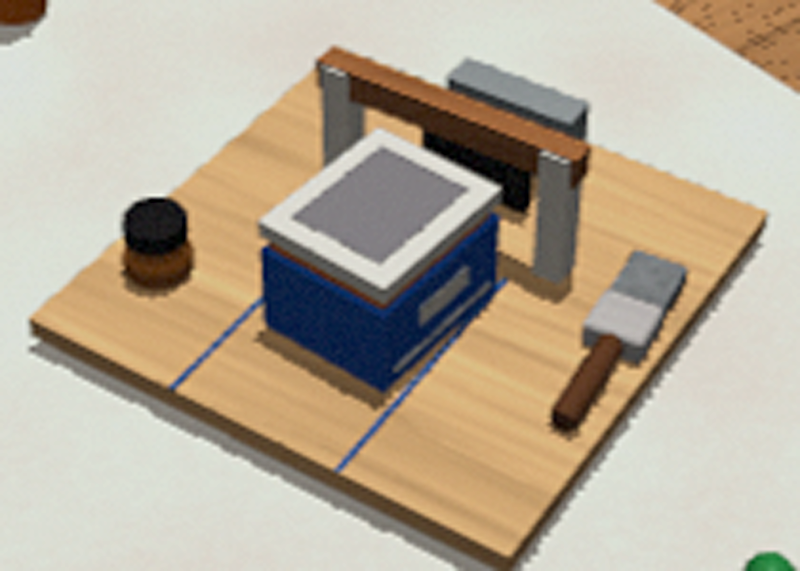

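```bash
cat >> h.py <<'E'
G=dict(c=np.array([573.2,-37.55]),a=np.radians(19.1))
def tog(p):
    c,s_=np.cos(G['a']),np.sin(G['a']); q=np.asarray(p)[...,:2]-G['c']
    return np.stack([q[...,0]*c+q[...,1]*s_,-q[...,0]*s_+q[...,1]*c],-1)
def ray(s,u,v,z):
    r=s['R']@np.linalg.inv(s['K'])@[u,v,1]; return s['t']+r*(z-s['t'][2])/r[2]
E
python3 - <<'E'
from h import *
s=load('top'); q=load('side')
print('side lid', w(q,170+int(380*.2625),180+int(205*.2625)), 'side board',w(q,170+int(250*.2625),180+int(400*.2625)))
# board edges in both views on z 27.5, gauge coords
for n,S,cs in [('top',s,[(200+35/3,120+165/3),(200+422/3,120+40/3),(200+565/3,120+430/3),(200+162/3,120+567/3)]),('side',q,[(170+30*.2625,180+322*.2625),(170+768*.2625,180+213*.2625),(170+510*.2625,180+562*.2625)])]:
    P=np.array([ray(S,u,v,27.8) for u,v in cs]); print(n,np.round(P,1).tolist(),np.round(tog(P),1).tolist())
for n,S,cs in [('top',s,[(200+a/3,120+b/3) for a,b in [(250,272),(373,248),(407,392),(286,424)]]),('side',q,[(170+a*.2625,180+b*.2625) for a,b in [(380,128),(502,188),(383,292),(260,227)]])]:
    P=np.array([ray(S,u,v,117.8) for u,v in cs]); g=tog(P); print(n,np.round(g,1).tolist(),'c',g.mean(0),P.mean(0))
    for i in range(4):
        e=g[(i+1)%4]-g[i]; print(np.round(np.linalg.norm(e),1),np.round(np.degrees(np.arctan2(e[1],e[0])),1))
print('jar',tog(ray(s,200+178/3,120+455/3,72)),'can',w(s,103,230))
for y in [(200+223/3,120+298/3),(200+293/3,120+518/3),(200+412/3,120+400/3),(200+433/3,120+470/3)]: print('line',tog(ray(s,*y,27.8)))
print('tcp g',tog(readout.sense()['tool_pos']))
E
```

```text
side lid [525.2290489  -58.59493497 116.44995422] side board [411.51388091 -75.6220096   27.1532488 ]
top [[682.1, 188.9, 27.8], [798.4, -148.5, 27.8], [458.3, -263.8, 27.8], [343.2, 71.6, 27.8]] [[177.0, 178.3], [176.5, -178.5], [-182.6, -176.1], [-181.6, 178.4]]
side [[339.7, 66.0, 27.8], [795.0, -149.9, 27.8], [457.0, -269.9, 27.8]] [[-186.7, 174.3], [172.8, -178.7], [-185.8, -181.5]]
top [[14.9, 35.9], [2.2, -62.6], [-113.4, -49.7], [-106.8, 47.4]] c [-50.7890136   -7.23221038] [527.57348553 -61.00314365 117.8       ]
99.3 -97.4
116.3 173.6
97.4 86.1
122.3 -5.4
side [[9.5, 34.1], [0.5, -63.0], [-119.8, -52.7], [-112.4, 41.7]] c [-55.54906164  -9.97377899] [523.97257364 -65.15135885 117.8       ]
97.6 -95.3
120.7 175.1
94.7 85.5
122.1 -3.5
jar [-100.91842883  135.91268154] can [521.6855356  411.35145573 153.00768756]
line [14.49328562 60.32078186]
line [-178.52716975   63.31404099]
line [-118.29345108  -63.11928173]
line [-178.53887008  -60.04316917]
tcp g [-228.29447264  652.84857655]
```

```bash
python3 -m handwheel '[{"hand":0,"yaw":-8.75},{"yaw":-8.75},{"yaw":-8.75},{"yaw":-8.75},{"x":-10,"y":-35},{"x":-10,"y":-35},{"x":-10,"y":-35},{"x":-10,"y":-35},{"x":-10,"y":-35},{"x":-10,"y":-35},{},{}]'; python3 -c "
from h import *
s=readout.sense();print(tog(s['tool_pos']),s['tool_pos'],np.degrees(s['tcp_rot']),s['qpos'],s['finger_gap'])"
```

```text
[-228.29447264  652.84857655] [143.84964686 504.65651453 212.8009    ] [-1.79949214e+02 -7.62585411e-03  1.64084841e+02] [ 1.14700389e+00  3.42451780e-01  1.52463230e+00  2.83211443e-06
  1.27540489e+00 -1.46021394e-01] 0.9970602258760104invalid input
```

```bash
python3 -m handwheel '[{"hand":0,"x":0,"y":0,"z":0,"yaw":-8.75},{"hand":0,"x":0,"y":0,"z":0,"yaw":-8.75},{"hand":0,"x":0,"y":0,"z":0,"yaw":-8.75},{"hand":0,"x":0,"y":0,"z":0,"yaw":-8.75},{"hand":0,"x":-10,"y":-35,"z":0,"yaw":0},{"hand":0,"x":-10,"y":-35,"z":0,"yaw":0},{"hand":0,"x":-10,"y":-35,"z":0,"yaw":0},{"hand":0,"x":-10,"y":-35,"z":0,"yaw":0},{"hand":0,"x":-10,"y":-35,"z":0,"yaw":0},{"hand":0,"x":-10,"y":-35,"z":0,"yaw":0}]'; python3 -c "
from h import *
s=readout.sense();print(tog(s['tool_pos']),s['tool_pos'],np.degrees(s['tcp_rot']),s['qpos'],s['finger_gap'])"
```

```text
clock: 1.45
tool_pos: [269.8, 325.0, 213.2]
tcp_rot: [3.142, 0.0, -2.808]
force: [1.1, 0.8, -0.5]
finger_gap: -0.003
gripper_force: 0.0
[-168.05390849  441.86505825] [269.81148599 324.99965927 213.17788261] [ 1.79999107e+02  4.51674173e-03 -1.60908634e+02] [ 6.96055113e-01  1.52980466e-01  1.78126514e+00 -1.43404273e-05
  1.20726781e+00 -1.20794330e+00] -0.003452693075964304
```

```bash
python3 -m handwheel '[{"hand":0,"x":-12,"y":-45,"z":0,"yaw":0},{"hand":0,"x":-12,"y":-45,"z":0,"yaw":0},{"hand":0,"x":-12,"y":-45,"z":0,"yaw":0},{"hand":0,"x":-12,"y":-45,"z":0,"yaw":0},{"hand":0,"x":-12,"y":-45,"z":0,"yaw":0},{"hand":0,"x":-12,"y":-45,"z":0,"yaw":0},{"hand":0,"x":-12,"y":-45,"z":0,"yaw":0},{"hand":0,"x":-11,"y":-45,"z":0,"yaw":0},{"hand":0,"x":-11,"y":-45,"z":0,"yaw":0},{"hand":0,"x":-11,"y":-45,"z":20,"yaw":0},{"hand":0,"x":0,"y":0,"z":25,"yaw":0},{"hand":0,"x":0,"y":0,"z":18,"yaw":0}]'; python3 -c "
from h import *
s=readout.sense();print(tog(s['tool_pos']),s['tool_pos'],s['force'])
snap('side','s2.png');snap('wrist','w2.png')
a=cv2.imread('pics/s2.png')[150:330,160:400];b=cv2.imread('pics/w2.png')
cv2.imwrite('pics/m2.png',np.vstack([cv2.resize(a,(400,300)),cv2.resize(b,(400,300))]))"
```

```text
clock: 2.95
tool_pos: [526.6, -61.5, 148.6]
tcp_rot: [3.14, -0.001, -2.81]
force: [0.3, -0.5, -0.8]
finger_gap: 0.004
gripper_force: 0.0
[-51.87484043  -7.42286419] [526.60982    -61.53860374 148.64122046] [ 0.30949423 -0.46710101 -0.76465117]
```

View pics/m2.png

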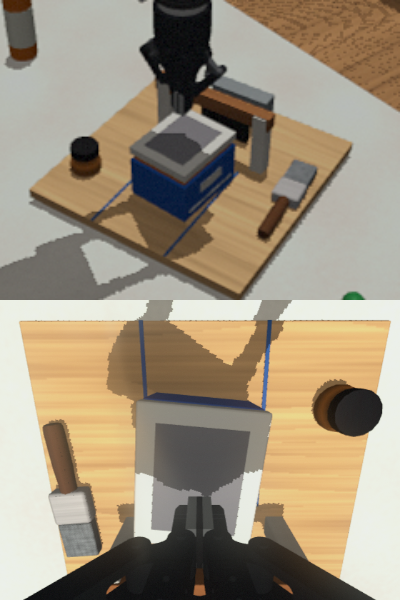

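The fingers stand over the lid's middle (side crop about 185,125; wrist about 200,505), the orange neck still visible. I press slowly next.

```bash
python3 -m handwheel '[{"hand":0,"x":0,"y":0,"z":7,"yaw":0},{"hand":0,"x":0,"y":0,"z":5,"yaw":0},{"hand":0,"x":0,"y":0,"z":1,"yaw":0},{"hand":0,"x":0,"y":0,"z":1,"yaw":0},{"hand":0,"x":0,"y":0,"z":1,"yaw":0},{"hand":0,"x":0,"y":0,"z":1,"yaw":0},{"hand":0,"x":0,"y":0,"z":1,"yaw":0},{"hand":0,"x":0,"y":0,"z":1,"yaw":0},{"hand":0,"x":0,"y":0,"z":1,"yaw":0}]'
```

```text
clock: 4.18
tool_pos: [527.0, -61.0, 131.1]
tcp_rot: [3.141, -0.0, -2.809]
force: [-0.2, -0.8, 0.0]
finger_gap: 0.002
gripper_force: 0.0
```

```bash
python3 -m handwheel '[{"hand":0,"x":0,"y":0,"z":1,"yaw":0},{"hand":0,"x":0,"y":0,"z":1,"yaw":0},{"hand":0,"x":0,"y":0,"z":1,"yaw":0},{"hand":0,"x":0,"y":0,"z":0,"yaw":0}]'
```

```text
clock: 4.68
tool_pos: [527.0, -61.0, 128.1]
tcp_rot: [3.141, -0.0, -2.809]
force: [-0.6, 0.5, -0.1]
finger_gap: 0.003
gripper_force: 0.0
```

```bash
python3 -m handwheel '[{"hand":0,"x":0,"y":0,"z":1,"yaw":0},{"hand":0,"x":0,"y":0,"z":1,"yaw":0},{"hand":0,"x":0,"y":0,"z":0,"yaw":0}]'; python3 -m handwheel '[{"hand":0,"x":0,"y":0,"z":0.7,"yaw":0},{"hand":0,"x":0,"y":0,"z":0.7,"yaw":0},{"hand":0,"x":0,"y":0,"z":0,"yaw":0}]'
```

```text
clock: 5.05
tool_pos: [527.0, -60.9, 126.1]
tcp_rot: [3.141, -0.0, -2.808]
force: [0.2, 0.6, 0.4]
finger_gap: 0.003
gripper_force: 0.0
clock: 5.42
tool_pos: [527.0, -61.0, 124.7]
tcp_rot: [3.141, -0.0, -2.809]
force: [-0.7, 0.4, -0.2]
finger_gap: -0.001
gripper_force: 0.0
```

```bash
python3 -c "
from h import *
snap('side','s3.png');
a=cv2.imread('pics/s3.png')[190:290,220:330];cv2.imwrite('pics/m3.png',cv2.resize(a,(660,600),interpolation=cv2.INTER_CUBIC))
S=load('side')
for u,v in [(272,225),(255,240),(272,250)]: print(w(S,u,v))"
```

```text
[547.8621891  -41.03230383 118.14134859]
[483.72466953 -59.20181758 117.08095072]
[ 495.1301582  -108.88081241  115.17166359]
```

View pics/m3.png

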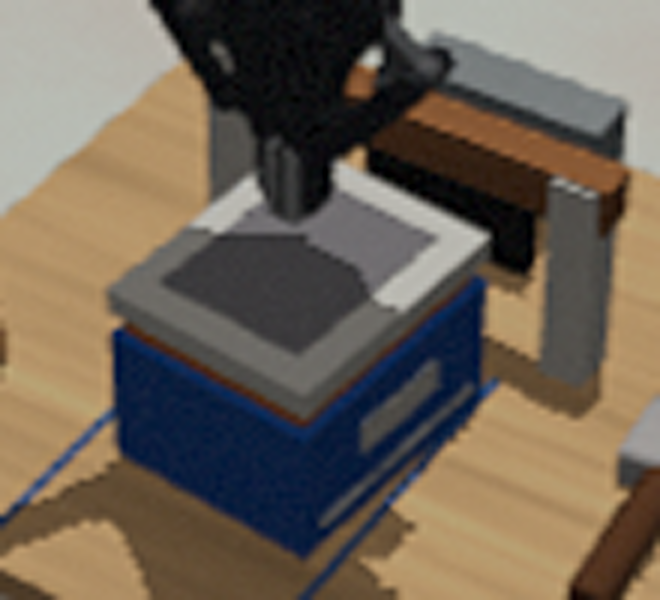

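The lid is still proud (orange neck at 220,370); the fingertips (295,215) are still just above the lid. Going on down.

```bash
python3 -m handwheel '[{"hand":0,"x":0,"y":0,"z":0.8,"yaw":0},{"hand":0,"x":0,"y":0,"z":0.8,"yaw":0},{"hand":0,"x":0,"y":0,"z":0,"yaw":0}]'; python3 -m handwheel '[{"hand":0,"x":0,"y":0,"z":0.8,"yaw":0},{"hand":0,"x":0,"y":0,"z":0.8,"yaw":0},{"hand":0,"x":0,"y":0,"z":0,"yaw":0}]';python3 -c "
from h import *
S=load('side')
for z in (104,108,112,116,120,124):
  p=S['K']@S['R'].T@(np.array([527,-61,z])-S['t']);p=p[:2]/p[2];print(z,(p-[220,190])*6)"
```

```text
clock: 5.85
tool_pos: [527.0, -61.0, 123.1]
tcp_rot: [3.141, -0.0, -2.809]
force: [-1.0, -0.3, -0.1]
finger_gap: -0.001
gripper_force: 0.0
clock: 6.22
tool_pos: [527.0, -60.9, 121.5]
tcp_rot: [3.141, -0.0, -2.809]
force: [1.0, 0.4, 0.1]
finger_gap: 0.002
gripper_force: 0.0
104 [301.25693955 283.28763805]
108 [301.26624972 275.63103926]
112 [301.27559891 267.94235198]
116 [301.28498737 260.22137408]
120 [301.29441533 252.4679017 ]
124 [301.30388306 244.68172927]
```

```bash
python3 -c "
from h import *
print(readout.sense()['tool_pos'])
snap('side','s4.png');snap('top')
S=load('side');C=cloud(S)
for v in range(212,236): print(v,np.round(C[v,269]),np.round(C[v,264]),S['p'][v,269])
"
```

```text
[526.96849303 -60.93921299 121.50293901]
212 [516. -70. 191.] [511. -59. 186.] [10 13 12]
213 [516. -70. 188.] [511. -59. 183.] [17 19 21]
214 [514. -74. 188.] [511. -58. 180.] [18 18 19]
215 [516. -70. 182.] [511. -58. 177.] [13 16 18]
216 [515. -72. 181.] [510. -60. 176.] [30 32 31]
217 [518. -68. 174.] [513. -56. 169.] [47 48 47]
218 [520. -65. 169.] [510. -59. 169.] [49 49 50]
219 [519. -66. 167.] [512. -57. 164.] [49 48 47]
220 [519. -67. 164.] [511. -59. 163.] [49 49 48]
221 [520. -66. 160.] [511. -58. 160.] [46 43 47]
222 [519. -67. 159.] [514. -54. 152.] [48 48 49]
223 [518. -68. 157.] [510. -59. 155.] [52 53 53]
224 [518. -68. 154.] [511. -58. 151.] [48 50 50]
225 [520. -65. 148.] [512. -57. 146.] [45 45 46]
226 [518. -68. 147.] [512. -57. 143.] [49 48 49]
227 [519. -67. 143.] [531. -32. 115.] [58 57 59]
228 [520. -66. 140.] [529. -35. 114.] [66 65 66]
229 [534. -48. 117.] [524. -41. 118.] [58 57 59]
230 [531. -51. 118.] [522. -44. 118.] [63 61 62]
231 [529. -53. 117.] [519. -47. 118.] [60 60 60]
232 [525. -59. 120.] [519. -47. 115.] [60 58 60]
233 [526. -58. 116.] [516. -51. 116.] [60 56 60]
234 [523. -61. 116.] [514. -54. 116.] [60 58 59]
235 [521. -64. 117.] [511. -57. 116.] [60 59 61]
```

```bash
python3 -m handwheel '[{"hand":0,"x":0,"y":0,"z":2,"yaw":0},{"hand":0,"x":0,"y":0,"z":2,"yaw":0},{"hand":0,"x":0,"y":0,"z":0,"yaw":0}]'|sed -n '2p;4p'; python3 -m handwheel '[{"hand":0,"x":0,"y":0,"z":2,"yaw":0},{"hand":0,"x":0,"y":0,"z":2,"yaw":0},{"hand":0,"x":0,"y":0,"z":0,"yaw":0}]'|sed -n '2p;4p'; python3 -m handwheel '[{"hand":0,"x":0,"y":0,"z":1.5,"yaw":0},{"hand":0,"x":0,"y":0,"z":1.5,"yaw":0},{"hand":0,"x":0,"y":0,"z":0,"yaw":0}]'|sed -n '2p;4p'
```

```text
tool_pos: [526.9, -60.9, 117.3]
force: [-0.4, -0.1, -0.2]
tool_pos: [526.9, -60.9, 113.4]
force: [0.5, 0.4, 1.1]
tool_pos: [526.9, -60.9, 110.4]
force: [-0.7, 0.8, -0.1]
```

```bash
python3 -m handwheel '[{"hand":0,"x":0,"y":0,"z":2,"yaw":0},{"hand":0,"x":0,"y":0,"z":2,"yaw":0},{"hand":0,"x":0,"y":0,"z":0,"yaw":0}]'|sed -n '2p;4p'; python3 -c "
from h import *
snap('side')
S=load('side');C=cloud(S)
for v in range(222,240): print(v,np.round(C[v,269]),np.round(C[v,264]))
"
```

```text
tool_pos: [526.9, -60.9, 106.4]
force: [0.2, -0.7, 0.7]
222 [518. -69. 160.] [511. -58. 157.]
223 [ -23. -771.  880.] [512. -57. 153.]
224 [518. -68. 153.] [512. -57. 149.]
225 [518. -67. 150.] [513. -55. 145.]
226 [520. -65. 145.] [511. -58. 145.]
227 [520. -66. 142.] [512. -56. 140.]
228 [520. -66. 140.] [512. -57. 138.]
229 [519. -67. 138.] [509. -60. 138.]
230 [519. -67. 134.] [513. -55. 130.]
231 [520. -65. 130.] [512. -56. 127.]
232 [518. -68. 129.] [517. -49. 117.]
233 [521. -65. 123.] [516. -51. 116.]
234 [524. -61. 115.] [515. -52. 114.]
235 [523. -61. 113.] [511. -57. 117.]
236 [519. -66. 115.] [508. -62. 118.]
237 [516. -70. 117.] [506. -65. 119.]
238 [514. -74. 117.] [504. -67. 117.]
239 [513. -74. 115.] [503. -68. 116.]
```

```bash
python3 -m handwheel '[{"hand":0,"x":0,"y":0,"z":1.5,"yaw":0},{"hand":0,"x":0,"y":0,"z":1.5,"yaw":0},{"hand":0,"x":0,"y":0,"z":0,"yaw":0}]'|sed -n '2p;4p'; python3 -m handwheel '[{"hand":0,"x":0,"y":0,"z":1,"yaw":0},{"hand":0,"x":0,"y":0,"z":1,"yaw":0},{"hand":0,"x":0,"y":0,"z":0,"yaw":0}]'|sed -n '2p;4p'
```

```text
tool_pos: [526.9, -60.9, 103.4]
force: [-0.2, -0.5, 0.3]
tool_pos: [527.0, -60.9, 101.5]
force: [1.2, -0.4, 0.4]
```

```bash
python3 -m handwheel '[{"hand":0,"x":0,"y":0,"z":1,"yaw":0},{"hand":0,"x":0,"y":0,"z":1,"yaw":0},{"hand":0,"x":0,"y":0,"z":0,"yaw":0}]'|sed -n '2p;4p'
```

```text
tool_pos: [526.9, -60.9, 99.5]
force: [0.1, -0.2, 0.6]
```

```bash
python3 -m handwheel '[{"hand":0,"x":0,"y":0,"z":1,"yaw":0},{"hand":0,"x":0,"y":0,"z":1,"yaw":0},{"hand":0,"x":0,"y":0,"z":0,"yaw":0}]'|sed -n '2p;4p'; python3 -c "
from h import *
snap('side')
S=load('side');C=cloud(S)
for v in range(228,245): print(v,np.round(C[v,269]),np.round(C[v,264]))
"
```

```text
tool_pos: [527.1, -61.0, 97.9]
force: [-0.7, -0.2, 4.0]
228 [520. -66. 139.] [513. -56. 136.]
229 [518. -68. 138.] [512. -57. 134.]
230 [519. -67. 134.] [512. -56. 131.]
231 [519. -67. 132.] [510. -59. 131.]
232 [521. -65. 126.] [512. -56. 125.]
233 [518. -68. 126.] [510. -59. 125.]
234 [519. -67. 122.] [511. -58. 120.]
235 [517. -69. 122.] [513. -56. 115.]
236 [520. -66. 115.] [508. -61. 118.]
237 [517. -69. 116.] [508. -62. 116.]
238 [516. -71. 114.] [505. -66. 117.]
239 [512. -76. 116.] [503. -69. 117.]
240 [510. -79. 117.] [498. -74. 120.]
241 [507. -82. 117.] [499. -73. 115.]
242 [508. -81. 113.] [495. -79. 119.]
243 [503. -87. 117.] [496. -78. 115.]
244 [501. -91. 117.] [492. -83. 117.]
```

```bash
python3 -m handwheel '[{"hand":0,"x":0,"y":0,"z":1,"yaw":0},{"hand":0,"x":0,"y":0,"z":1,"yaw":0},{"hand":0,"x":0,"y":0,"z":0,"yaw":0}]'|sed -n '2p;4p'; python3 -m handwheel '[{"hand":0,"x":0,"y":0,"z":1,"yaw":0},{"hand":0,"x":0,"y":0,"z":1,"yaw":0},{"hand":0,"x":0,"y":0,"z":0,"yaw":0}]'|sed -n '2p;4p'
```

```text
tool_pos: [527.1, -61.0, 95.9]
force: [-1.9, -1.4, 4.6]
tool_pos: [527.1, -61.0, 93.8]
force: [-2.6, 0.6, 4.1]
```

```bash
python3 -m handwheel '[{"hand":0,"x":0,"y":0,"z":1,"yaw":0},{"hand":0,"x":0,"y":0,"z":1,"yaw":0},{"hand":0,"x":0,"y":0,"z":0,"yaw":0}]'|sed -n '2p;4p'
```

```text
tool_pos: [527.1, -61.0, 91.7]
force: [-1.9, 0.4, 5.2]
```

```bash
python3 -m handwheel '[{"hand":0,"x":0,"y":0,"z":0.7,"yaw":0},{"hand":0,"x":0,"y":0,"z":0.7,"yaw":0},{"hand":0,"x":0,"y":0,"z":0,"yaw":0}]'|sed -n '2p;4p'; 
```

```text
tool_pos: [527.1, -61.0, 90.3]
force: [-1.5, 0.5, 4.9]
```

```bash
python3 -m handwheel '[{"hand":0,"x":0,"y":0,"z":0.5,"yaw":0},{"hand":0,"x":0,"y":0,"z":0.5,"yaw":0},{"hand":0,"x":0,"y":0,"z":0,"yaw":0}]'|sed -n '2p;4p'; 
```

```text
tool_pos: [527.1, -61.0, 89.3]
force: [-0.8, -0.0, 5.3]
```

```bash
python3 -m handwheel '[{"hand":0,"x":0,"y":0,"z":0.5,"yaw":0},{"hand":0,"x":0,"y":0,"z":0.3,"yaw":0},{"hand":0,"x":0,"y":0,"z":0,"yaw":0}]'|sed -n '2p;4p'; 
```

```text
tool_pos: [527.1, -61.0, 88.6]
force: [-1.8, 0.4, 5.6]
```

```bash
python3 -m handwheel '[{"hand":0,"x":0,"y":0,"z":0.3,"yaw":0},{"hand":0,"x":0,"y":0,"z":0.3,"yaw":0},{"hand":0,"x":0,"y":0,"z":0,"yaw":0}]'|sed -n '2p;4p'; 
```

```text
tool_pos: [527.2, -61.0, 88.6]
force: [-3.1, 1.0, 10.7]
```

```bash
python3 -m handwheel '[{"hand":0,"x":0,"y":0,"z":0.3,"yaw":0},{"hand":0,"x":0,"y":0,"z":0.3,"yaw":0},{"hand":0,"x":0,"y":0,"z":0,"yaw":0}]'|sed -n '2p;4p'; 
```

```text
tool_pos: [527.2, -61.0, 88.5]
force: [-4.7, 0.8, 14.5]
```

```bash
python3 -m handwheel '[{"hand":0,"x":0,"y":0,"z":0.3,"yaw":0},{"hand":0,"x":0,"y":0,"z":0.3,"yaw":0},{"hand":0,"x":0,"y":0,"z":0,"yaw":0}]'|sed -n '2p;4p'; 
```

```text
tool_pos: [527.2, -61.0, 88.5]
force: [-6.1, 1.1, 19.1]
```

Lid is home: z stalls at 88.5 while force climbs to 19 N. Lifting, opening and moving behind the box.

```bash
python3 -m handwheel '[{"hand":0,"x":0,"y":0,"z":-1,"yaw":0},{"hand":0,"x":0,"y":0,"z":-4,"yaw":0},{"hand":0,"x":0,"y":0,"z":-25,"yaw":0},{"hand":60,"x":0,"y":0,"z":-20,"yaw":0},{"hand":60,"x":30,"y":0,"z":0,"yaw":0},{"hand":60,"x":35,"y":0,"z":0,"yaw":0},{"hand":60,"x":23,"y":0,"z":0,"yaw":0},{"hand":60,"x":0,"y":0,"z":0,"yaw":0}]'; python3 -c "
from h import *
s=readout.sense();print(tog(s['tool_pos']),s['tool_pos'],s['finger_gap'])
snap('side','s5.png');snap('top','t5.png')
a=cv2.imread('pics/s5.png')[150:320,170:380];b=cv2.imread('pics/t5.png')[120:320,200:400]
cv2.imwrite('pics/m5.png',np.hstack([cv2.resize(a,(430,348)),cv2.resize(b,(348,348))]))
T=load('top');C=cloud(T);m=np.zeros((420,560),bool);m[190:270,275:350]=1
m&=(abs(C[...,2]-108)<7)&(T['p'].mean(-1)>60)
g=tog(C[m]).astype(np.float32);print(m.sum(),cv2.minAreaRect(g),np.median(C[m][:,2]),g.min(0),g.max(0))"
```

```text
clock: 13.8
tool_pos: [442.9, -89.9, 136.5]
tcp_rot: [3.141, -0.001, -2.81]
force: [-0.2, 0.2, -0.2]
finger_gap: 0.707
gripper_force: 0.0
[-140.28722876   -6.83395958] [442.87192969 -89.91223492 136.45442199] 0.7071904984923956
1006 ((-43.71564483642578, -7.614830017089844), (99.74400329589844, 109.56743621826172), 84.62176513671875) 107.59034383693756 [-93.69582  -61.707645] [13.986002 46.695053]
```

View pics/m5.png

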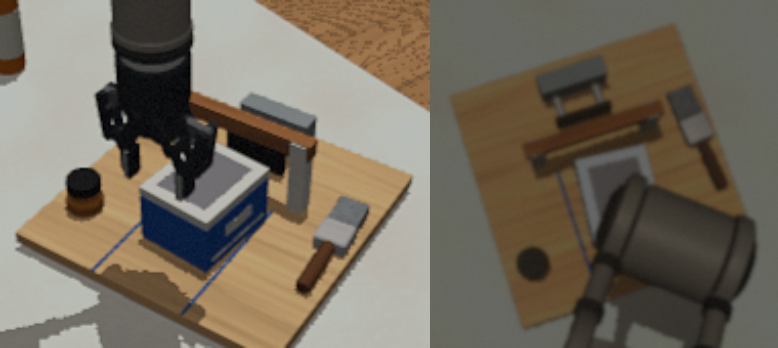

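```bash
python3 -c "
from h import *
S=load('side');C=cloud(S);Z=C[...,2]
m=np.zeros((420,560),bool);m[150:260,210:290]=1
m&=(Z>122)&(S['p'].mean(-1)<90)
for lo,hi in ((210,245),(246,280)):
  k=m.copy();k[:,:lo]=0;k[:,hi:]=0
  P=C[k];
  for a in range(135,200,8):
    q=P[(P[:,2]>=a)&(P[:,2]<a+8)]
    if len(q):print(lo,a,len(q),tog(q).min(0).round(),tog(q).max(0).round())
"
```

```text
210 151 1 [-147.   29.] [-147.   29.]
210 159 17 [-154.   25.] [-134.   29.]
210 167 22 [-155.   25.] [-133.   37.]
210 175 26 [-154.   24.] [-133.   36.]
210 183 23 [-156.   26.] [-131.   35.]
210 191 30 [-156.   25.] [-132.   33.]
210 199 24 [-157.   26.] [-135.   46.]
246 135 7 [32. 54.] [46. 73.]
246 159 4 [-154.  -42.] [-149.  -37.]
246 167 23 [-156.  -48.] [-135.  -35.]
246 175 26 [-156.  -49.] [-135.  -34.]
246 183 26 [-155.  -48.] [-137.  -35.]
246 191 21 [-155.  -48.] [-143.  -35.]
246 199 19 [-156.  -61.] [-146.  -36.]
```

```bash
python3 -c "
from h import *
S=load('side');C=cloud(S);Z=C[...,2]
m=np.zeros((420,560),bool);m[80:260,180:320]=1
m&=(S['p'].mean(-1)<90)
g=tog(C);m&=(abs(g[...,0]+143)<70)&(abs(g[...,1]+6)<75)
for a in range(195,275,6):
  k=m&(Z>=a)&(Z<a+6);q=g[k];print(a,k.sum(),np.percentile(q,[2,98],axis=0).round().tolist(), 'mid',np.round(g[k&(abs(g[...,1]+6)<22)].max(0,initial=-999)))
"; python3 -m handwheel '[{"hand":60,"x":10,"y":0,"z":30,"yaw":0},{"hand":60,"x":0,"y":0,"z":30,"yaw":0},{"hand":60,"x":0,"y":0,"z":20,"yaw":0},{"hand":60,"x":0,"y":0,"z":0,"yaw":0}]'
```

```text
195 31 [[-155.0, -48.0], [-135.0, 32.0]] mid [-999. -999.]
201 35 [[-157.0, -59.0], [-136.0, 44.0]] mid [-999. -999.]
207 89 [[-156.0, -66.0], [-133.0, 52.0]] mid [-999. -999.]
213 96 [[-156.0, -66.0], [-130.0, 56.0]] mid [-999. -999.]
219 75 [[-159.0, -67.0], [-132.0, 57.0]] mid [-144.  -25.]
225 111 [[-161.0, -67.0], [-128.0, 54.0]] mid [-129.   10.]
231 104 [[-161.0, -69.0], [-128.0, 55.0]] mid [-130.   15.]
237 94 [[-161.0, -70.0], [-132.0, 58.0]] mid [-152.   14.]
243 89 [[-161.0, -70.0], [-135.0, 58.0]] mid [-152.   15.]
249 123 [[-163.0, -72.0], [-135.0, 58.0]] mid [-152.   14.]
255 162 [[-163.0, -72.0], [-133.0, 57.0]] mid [-150.   15.]
261 167 [[-160.0, -70.0], [-132.0, 58.0]] mid [-151.   13.]
267 37 [[-156.0, -45.0], [-135.0, -21.0]] mid [-152.  -19.]
273 25 [[-153.0, -42.0], [-137.0, -29.0]] mid [-153.  -27.]
clock: 14.4
tool_pos: [434.3, -92.4, 55.3]
tcp_rot: [3.139, -0.002, -2.808]
force: [-0.1, 0.1, 0.1]
finger_gap: 0.701
gripper_force: 0.0
```

```bash
python3 -m handwheel '[{"hand":60,"x":0,"y":0,"z":18,"yaw":0},{"hand":60,"x":0,"y":0,"z":9,"yaw":0},{"hand":60,"x":0,"y":0,"z":0,"yaw":0},{"hand":60,"x":-6,"y":0,"z":0,"yaw":0},{"hand":60,"x":-6,"y":0,"z":0,"yaw":0},{"hand":60,"x":-4,"y":0,"z":0,"yaw":0},{"hand":60,"x":-2,"y":0,"z":0,"yaw":0},{"hand":60,"x":-1.2,"y":0,"z":0,"yaw":0},{"hand":60,"x":-1.2,"y":0,"z":0,"yaw":0},{"hand":60,"x":-1.2,"y":0,"z":0,"yaw":0},{"hand":60,"x":-1.2,"y":0,"z":0,"yaw":0}]'; python3 -m handwheel '[{"hand":60,"x":-1.2,"y":0,"z":0,"yaw":0},{"hand":60,"x":-1.2,"y":0,"z":0,"yaw":0},{"hand":60,"x":-1.2,"y":0,"z":0,"yaw":0},{"hand":60,"x":-1.2,"y":0,"z":0,"yaw":0},{"hand":60,"x":-1.2,"y":0,"z":0,"yaw":0},{"hand":60,"x":-1.2,"y":0,"z":0,"yaw":0}]'; python3 -c "
from h import *
s=readout.sense();print(tog(s['tool_pos']))"
```

```text
clock: 15.78
tool_pos: [455.8, -85.5, 29.5]
tcp_rot: [3.141, -0.0, -2.809]
force: [-2.8, -2.3, 0.6]
finger_gap: 0.702
gripper_force: 0.0
clock: 16.52
tool_pos: [462.9, -83.1, 29.6]
tcp_rot: [3.142, 0.0, -2.808]
force: [-1.8, -0.8, -0.3]
finger_gap: 0.701
gripper_force: 0.0
[-119.18241004   -6.97969629]
```

```bash
python3 -m handwheel '[{"hand":60,"x":-1.2,"y":0,"z":0,"yaw":0},{"hand":60,"x":-1.2,"y":0,"z":0,"yaw":0},{"hand":60,"x":-1.2,"y":0,"z":0,"yaw":0},{"hand":60,"x":-1.2,"y":0,"z":0,"yaw":0},{"hand":60,"x":-1.2,"y":0,"z":0,"yaw":0},{"hand":60,"x":-1.2,"y":0,"z":0,"yaw":0},{"hand":60,"x":-1.2,"y":0,"z":0,"yaw":0},{"hand":60,"x":-1.2,"y":0,"z":0,"yaw":0}]'|sed -n '2p;4p'; python3 -c "
from h import *
s=readout.sense();print(tog(s['tool_pos']))
snap('side','s6.png');snap('top','t6.png')
a=cv2.imread('pics/s6.png')[170:320,170:380];b=cv2.imread('pics/t6.png')[130:290,240:360]
cv2.imwrite('pics/m6.png',np.hstack([cv2.resize(a,(490,350)),cv2.convertScaleAbs(cv2.resize(b,(262,350)),alpha=1.6)]))
T=load('top');C=cloud(T);m=np.zeros((420,560),bool);m[180:270,275:350]=1
m&=(abs(C[...,2]-108)<6)&(T['p'].mean(-1)>60)
g=tog(C[m]).astype(np.float32);print(m.sum(),cv2.minAreaRect(g),g.min(0),g.max(0))"
```

```text
tool_pos: [471.9, -80.0, 29.6]
force: [-1.2, -1.5, 0.2]
[-109.61141297   -6.98494169]
798 ((-12.50208854675293, -4.254173278808594), (99.67484283447266, 75.04966735839844), 89.86289978027344) [-49.91259  -54.172867] [25.052082 45.634567]
```

View pics/m6.png

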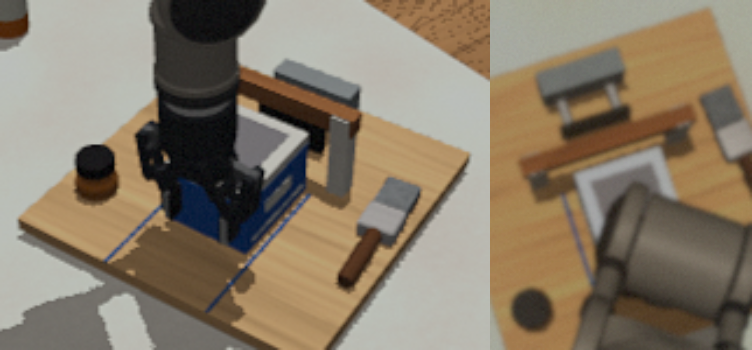

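Box is square (top crop, lid edge parallel to the bar at 620,155), the lane and posts are clear. Pushing on.

```bash
python3 -m handwheel '[{"hand":60,"x":-1.2,"y":0,"z":0,"yaw":0},{"hand":60,"x":-1.2,"y":0,"z":0,"yaw":0},{"hand":60,"x":-1.2,"y":0,"z":0,"yaw":0},{"hand":60,"x":-1.2,"y":0,"z":0,"yaw":0},{"hand":60,"x":-1.2,"y":0,"z":0,"yaw":0},{"hand":60,"x":-1.2,"y":0,"z":0,"yaw":0},{"hand":60,"x":-1.2,"y":0,"z":0,"yaw":0},{"hand":60,"x":-1.2,"y":0,"z":0,"yaw":0},{"hand":60,"x":-1.2,"y":0,"z":0,"yaw":0},{"hand":60,"x":-1.2,"y":0,"z":0,"yaw":0},{"hand":60,"x":-1.2,"y":0,"z":0,"yaw":0},{"hand":60,"x":-1.2,"y":0,"z":0,"yaw":0}]'|sed -n '2p;4p'
```

```text
tool_pos: [485.5, -75.3, 29.6]
force: [-2.0, -1.3, 0.7]
```

```bash
python3 -m handwheel '[{"hand":60,"x":-1.2,"y":0,"z":0,"yaw":0},{"hand":60,"x":-1.2,"y":0,"z":0,"yaw":0},{"hand":60,"x":-1.2,"y":0,"z":0,"yaw":0},{"hand":60,"x":-1.2,"y":0,"z":0,"yaw":0},{"hand":60,"x":-1.2,"y":0,"z":0,"yaw":0},{"hand":60,"x":-1.2,"y":0,"z":0,"yaw":0},{"hand":60,"x":-1.2,"y":0,"z":0,"yaw":0},{"hand":60,"x":-1.2,"y":0,"z":0,"yaw":0},{"hand":60,"x":-1.2,"y":0,"z":0,"yaw":0}]'|sed -n '2p;4p'; python3 -c "
from h import *
snap('top')
T=load('top');C=cloud(T);m=np.zeros((420,560),bool);m[160:270,260:350]=1
k=m&(abs(C[...,2]-108)<6)&(T['p'].mean(-1)>60)
g=tog(C[k]).astype(np.float32);print(k.sum(),cv2.minAreaRect(g),g.min(0),g.max(0))
print(readout.sense()['clock'])
# pad: dark points 30..75 high beyond bar
gg=tog(C);k=(C[...,2]>45)&(C[...,2]<78)&(gg[...,0]>65)&(gg[...,0]<150)&(abs(gg[...,1])<50)
print(k.sum(),np.percentile(gg[k],[1,5,50,99],axis=0))"
```

```text
tool_pos: [495.7, -71.8, 29.6]
force: [-1.5, -1.0, 0.1]
340 ((7.114414215087891, -3.7928924560546875), (52.336769104003906, 100.1590805053711), 0.31262654066085815) [-19.324713 -53.764206] [33.336086 46.37784 ]
20.3
422 [[ 77.29391203 -44.93401423]
 [ 77.8437987  -37.57704479]
 [ 93.95639128   0.67838407]
 [123.78975906  48.86519741]]
```

```bash
python3 -m handwheel '[{"hand":60,"x":-1.2,"y":0,"z":0,"yaw":0},{"hand":60,"x":-1.2,"y":0,"z":0,"yaw":0},{"hand":60,"x":-1.2,"y":0,"z":0,"yaw":0},{"hand":60,"x":-1.2,"y":0,"z":0,"yaw":0},{"hand":60,"x":-1.2,"y":0,"z":0,"yaw":0},{"hand":60,"x":-1.2,"y":0,"z":0,"yaw":0},{"hand":60,"x":-1.2,"y":0,"z":0,"yaw":0},{"hand":60,"x":-1.2,"y":0,"z":0,"yaw":0},{"hand":60,"x":-1.2,"y":0,"z":0,"yaw":0},{"hand":60,"x":-1.2,"y":0,"z":0,"yaw":0},{"hand":60,"x":-1.2,"y":0,"z":0,"yaw":0},{"hand":60,"x":-1.2,"y":0,"z":0,"yaw":0}]'|sed -n '2p;4p'
```

```text
tool_pos: [509.3, -67.1, 29.6]
force: [-1.2, -0.8, 0.3]
```

```bash
python3 -m handwheel '[{"hand":60,"x":-1,"y":0,"z":0,"yaw":0},{"hand":60,"x":-1,"y":0,"z":0,"yaw":0},{"hand":60,"x":-1,"y":0,"z":0,"yaw":0}]'|sed -n '2p;4p'
```

```text
tool_pos: [512.2, -66.1, 29.6]
force: [-2.0, -1.0, 1.0]
```

```bash
python3 -m handwheel '[{"hand":60,"x":-1,"y":0,"z":0,"yaw":0},{"hand":60,"x":-1,"y":0,"z":0,"yaw":0}]'|sed -n '2p;4p'
```

```text
tool_pos: [514.1, -65.4, 29.6]
force: [-1.9, -1.0, 0.4]
```

```bash
python3 -m handwheel '[{"hand":60,"x":-1,"y":0,"z":0,"yaw":0},{"hand":60,"x":-0.8,"y":0,"z":0,"yaw":0}]'|sed -n '2p;4p'
```

```text
tool_pos: [515.7, -64.8, 29.6]
force: [-2.3, -1.7, 0.6]
```

```bash
python3 -m handwheel '[{"hand":60,"x":-1,"y":0,"z":0,"yaw":0},{"hand":60,"x":-1,"y":0,"z":0,"yaw":0}]'|sed -n '2p;4p'
```

```text
tool_pos: [517.6, -64.2, 29.6]
force: [-3.2, -0.9, 0.9]
```

```bash
python3 -m handwheel '[{"hand":60,"x":-1,"y":0,"z":0,"yaw":0},{"hand":60,"x":-1,"y":0,"z":0,"yaw":0}]'|sed -n '2p;4p'
```

```text
tool_pos: [519.5, -63.5, 29.6]
force: [-2.4, -0.1, 1.0]
```

```bash
python3 -m handwheel '[{"hand":60,"x":-1,"y":0,"z":0,"yaw":0},{"hand":60,"x":-1,"y":0,"z":0,"yaw":0}]'|sed -n '2p;4p'
```

```text
tool_pos: [521.4, -62.9, 29.6]
force: [-2.5, -0.4, 1.2]
```

```bash
python3 -m handwheel '[{"hand":60,"x":-1,"y":0,"z":0,"yaw":0},{"hand":60,"x":-1,"y":0,"z":0,"yaw":0}]'|sed -n '2p;4p'
```

```text
tool_pos: [522.6, -62.4, 29.5]
force: [-7.2, -3.0, 2.4]
```

```bash
python3 -m handwheel '[{"hand":60,"x":-0.4,"y":0,"z":0,"yaw":0},{"hand":60,"x":0,"y":0,"z":0,"yaw":0}]'|sed -n '2p;4p'
```

```text
tool_pos: [522.6, -62.4, 29.5]
force: [-7.0, -3.3, 2.5]
```

```bash
python3 -m handwheel '[{"hand":60,"x":-0.5,"y":0,"z":0,"yaw":0},{"hand":60,"x":0,"y":0,"z":0,"yaw":0}]'|sed -n '2p;4p'
```

```text
tool_pos: [522.7, -62.3, 29.4]
force: [-7.9, -3.8, 3.4]
```

```bash
python3 -m handwheel '[{"hand":60,"x":-0.7,"y":0,"z":0,"yaw":0},{"hand":60,"x":0,"y":0,"z":0,"yaw":0}]'|sed -n '2p;4p'
```

```text
tool_pos: [522.7, -62.1, 29.2]
force: [-9.5, -3.8, 2.2]
```

```bash
python3 -m handwheel '[{"hand":60,"x":-0.8,"y":0,"z":0,"yaw":0},{"hand":60,"x":0,"y":0,"z":0,"yaw":0}]'|sed -n '2p;4p'
```

```text
tool_pos: [522.8, -62.0, 29.2]
force: [-11.8, -6.2, 4.6]
```

```bash
python3 -m handwheel '[{"hand":60,"x":0,"y":0,"z":0,"yaw":0},{"hand":60,"x":0,"y":0,"z":0,"yaw":0},{"hand":60,"x":0,"y":0,"z":0,"yaw":0},{"hand":60,"x":0,"y":0,"z":0,"yaw":0}]'; python3 -m handwheel '[{"hand":60,"x":0,"y":0,"z":0,"yaw":0},{"hand":60,"x":0,"y":0,"z":0,"yaw":0},{"hand":60,"x":0,"y":0,"z":0,"yaw":0},{"hand":60,"x":0,"y":0,"z":0,"yaw":0},{"hand":60,"x":0,"y":0,"z":0,"yaw":0},{"hand":60,"x":0,"y":0,"z":0,"yaw":0}]'|sed -n '1,4p'
```

```text
clock: 25.18
tool_pos: [522.9, -62.0, 29.3]
tcp_rot: [3.14, -0.005, -2.808]
force: [-11.3, -5.9, 6.5]
finger_gap: 0.7
gripper_force: 0.0
clock: 25.92
tool_pos: [522.8, -62.0, 29.2]
tcp_rot: [3.14, -0.005, -2.808]
force: [-13.0, -5.7, 5.4]
```

```bash
python3 -m handwheel '[{"hand":60,"x":0.8,"y":0,"z":0,"yaw":0},{"hand":60,"x":0.8,"y":0,"z":0,"yaw":0},{"hand":60,"x":0.8,"y":0,"z":0,"yaw":0},{"hand":60,"x":0.8,"y":0,"z":0,"yaw":0},{"hand":60,"x":1,"y":0,"z":0,"yaw":0},{"hand":60,"x":2,"y":0,"z":0,"yaw":0},{"hand":60,"x":5,"y":0,"z":0,"yaw":0},{"hand":60,"x":15,"y":0,"z":0,"yaw":0},{"hand":60,"x":30,"y":0,"z":0,"yaw":0},{"hand":60,"x":30,"y":0,"z":0,"yaw":0},{"hand":60,"x":0,"y":0,"z":-30,"yaw":0},{"hand":60,"x":20,"y":0,"z":-50,"yaw":0}]'
python3 -m handwheel '[{"hand":60,"x":30,"y":0,"z":-50,"yaw":0},{"hand":60,"x":0,"y":0,"z":0,"yaw":0},{"hand":60,"x":0,"y":0,"z":0,"yaw":0}]'|sed -n '2p;4p'
python3 -c "
from h import *
snap('side','s7.png');snap('top','t7.png')
a=cv2.imread('pics/s7.png')[170:320,170:380];b=cv2.imread('pics/t7.png')[130:290,240:360]
cv2.imwrite('pics/m7.png',np.hstack([cv2.resize(a,(490,350)),cv2.convertScaleAbs(cv2.resize(b,(262,350)),alpha=1.6)]))
T=load('top');C=cloud(T);m=np.zeros((420,560),bool);m[160:270,260:350]=1
k=m&(abs(C[...,2]-108)<6)&(T['p'].mean(-1)>60)
g=tog(C[k]).astype(np.float32);print(k.sum(),cv2.minAreaRect(g),g.min(0),g.max(0),np.median(C[k][:,2]))"
```

```text
clock: 27.42
tool_pos: [424.4, -96.1, 109.7]
tcp_rot: [3.14, -0.001, -2.808]
force: [0.6, -0.1, 0.0]
finger_gap: 0.704
gripper_force: 0.0
tool_pos: [396.7, -106.0, 159.5]
force: [0.2, -0.7, -0.3]
1529 ((18.22647476196289, -3.732227325439453), (99.97311401367188, 120.85193634033203), 89.82750701904297) [-42.080616 -53.879   ] [78.72547 46.25938] 107.74726899828784
```

View pics/m7.png

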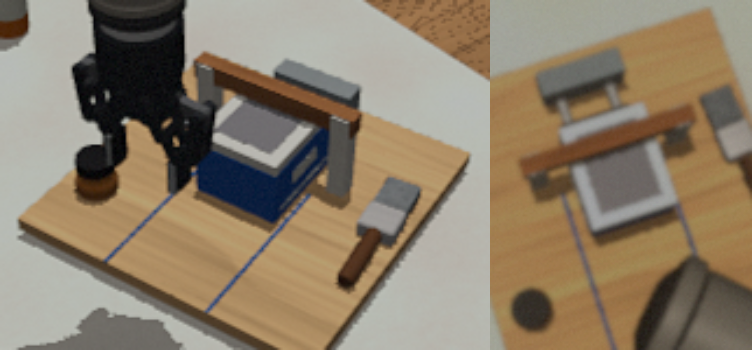

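The box stands square under the bar (x about 18 mm, y about -4 mm, lid home at 107.7 mm) and the robot is clear of everything.

```bash
python3 -c "
from h import *
print(robot.job_done())"
```

```text
the job is handed in; nothing more can be done
None
```

The job is handed in, with no verdict returned: the lid was pressed home at about 19 N, the box was held on the stop pad at about 13–14 N of push for just over a second, and it now stands square under the bar (about x 18 mm, y -4 mm) with the robot clear.

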